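# Close up the spare rollers and chock the row

## Robot

A 7-joint arm with a two-finger parallel gripper is mounted at the origin on the work surface. World frame = base frame: x ahead of the robot, y to its left, z up, the work surface at z = 0. Lengths are in m, angles in rad, forces in N, time in s.
With the tool pointing down it reaches from about 0.4 to 0.875 m from the base axis. Payload 4.4 kg.
Tool frame: the origin (TCP) lies on the centre line of the jaws, within the pads' length; the fingertips stand 25 mm ahead of it and the grasp point (between the pads) lies 6 mm ahead of it; z points along the fingers, y is the direction in which the jaws open and shut (so a half turn about z gives the same grasp; the last joint's range is limited). The gripper opens to 85 mm and grips with 20 to 120 N. Pads are 22 mm wide; open, the fingers measure 114 mm over their backs; the gripper's body (76 mm by 85 mm) begins 54 mm behind the grasp point. The pads swing forward as they close: fully open they stand 13 mm farther back than shut.
Start: joints at [-1.208, 0.628, 0.038, 1.517, -0.027, 0.996, -0.02], TCP at [0.27, 0.591, 0.223] pointing down, gripper open.
Joint ranges: [-3.06, 3.06], [-0.37, 2.12], [-1.25, 1.32], [0.18, 2.47], [-1.1, 4.24], [0.23, 1.98], [-2.94, 2.94]. Speed limits (rad/s): [2.57, 2.57, 3.14, 3.14, 3.14, 3.14, 3.14].

## Interface

Orientations are given as a unit quaternion [w, x, y, z].
In Python, from station import manip gives the robot as it stands. The module is installed in compiled form; this text tells all that it offers.
- The arm moves only by the tool jog_arm, never from a script. Its arguments are lists of equal length, an entry for each row: "linear": the shift along the tool's x, y, z in mm, a list of three; "roll": the turn about the tool's z in rad; "hand": the closure, from -1 (fully open) to 1 (shut). In form: {"linear": [[dx, dy, dz], ...], "roll": [roll, ...], "hand": [hand, ...]}. A call has 1 to 20 rows; each row shifts and turns the commanded pose from where the row before left it, along the tool's axes as they then stand; what a row does not reach is not made up. A row lasts 1/12 s, in which the tool goes at most 41.7 mm and 7.16 degrees, less where a joint would pass 70% of its speed; a pose out of reach is approached as far as the arm can. A call is refused whole if a number of a shift passes 41.7 or a number of a turn 0.125, either way. A call with a gripper value outside its range is refused whole. The fingers move at their own pace and stop on an object; the grip force is fixed at half the most. Time passes only in rows, so rows that do not move let the fingers close. It gives the time, the measured TCP pose, the force and the opening at its end, in the units of the state.
- manip.observe(): the state, without advancing time (a new reading comes with each control period).
- manip.camera(name): name is "scene" or "top"; returns (picture, depth): 384x512x3 uint8, red, green, blue; 384x512 float32, m along the optical axis (not along the pixel's ray), 0 where there is no reading.
- manip.get_calibration(name): a dict with "fov_y" (degrees; the focal length in pixels is half the picture's height over the tangent of half this angle, whatever the lens; pixels are square), "cx", "cy" (the principal point, pixels), "world_from_camera" (4x4, takes a point from camera to world coordinates). Camera axes: x right, y down, z forward; pixel columns grow to the right and rows downward; lengths in m; the calibration is good to about 2 mm. A picture is of the moment at which its call begins. get_calibration takes no time and is no camera call.
- manip.close_job(): hands the job in, once; it reports no verdict.
Trained networks look in the newest picture that a camera, given by its name, has taken for a name from the list of things; names that differ only in an ending like _2 or _b are one class to them, and where a whole thing is asked for, a point or a joint stands for the part that bears it (a point fixed in the world has none). Each returns a list of dicts, best first, with "conf" (0 to 1); they miss things now and then, are a little off and sometimes report something else, mostly with a low value. They report only what shows in the picture. A call takes as long as a camera call. They do not tell look-alikes from the thing itself.
- manip.regions_of(label, camera): "region" (384x512 bool, what is visible of it) and "pixel" ([row, column] in pixels, amid what is visible of it).
The state is a dict: "time_s": time; "joint_positions": joint angles; "joint_velocities": joint speeds; "joint_torque": joint torques, N m; "tool_pos": TCP position; "tool_rot": TCP orientation; "ft_force": force on the tool from outside, world axes, zero at the start; "moment": the same for the moment, N m; "gripper_width": finger opening in m.
Only numpy, scipy, OpenCV 4.12 (cv2) and the standard library are available. Lean on these libraries where they do the work, as an engineer would, in place of code of your own. Each camera call takes 0.05 s, during which the arm holds its last target. There are 200 camera calls.

## Task

The three spare steel rollers on the bench are loose: roll them up against the fixed wooden stop so that the row is closed with no gaps, and chock the open end of the row with the two wooden wedges, sloping face under the outermost roller, one towards each end of it. Press each chock home firmly until you feel the row go solid, but do not lift any roller off the bench or force one up onto a chock. Leave both chocks lying flat and snug so the row has no play, and leave the other things on the bench alone.

Things in the scene. Friction and masses are not known exactly. Their poses are not given: they have to be found in the camera images.
- stop: dark wooden batten fixed to the bench, 260 mm long (x), 32 thick (y), 42 high, two 4 mm screw heads on top. Origin: bench level, mid-length, on the face the rollers go against; y points into the batten (0 to +32 mm), z up. Rollers lie on the -y side, roughly along x, in the order a (next to the stop), b, c. Closed up tight, their axes are 25, 75 and 125 mm from the face
- roller_a_center (a point): steel roller lying on the bench, 50 mm in diameter, 180 mm long, with an 18 mm journal stub 12 mm long at each end, about 0.85 kg (0.7 to 1.0); point at its centre, 25 mm up; x along the roller (y, z turn as it rolls); smooth, rolls at under 1 N. Nearest the stop.
- roller_b_center (a point): steel roller lying on the bench, 50 mm in diameter, 180 mm long, with an 18 mm journal stub 12 mm long at each end, about 0.85 kg (0.7 to 1.0); point at its centre, 25 mm up; x along the roller (y, z turn as it rolls); smooth, rolls at under 1 N. The middle one.
- roller_c_center (a point): steel roller lying on the bench, 50 mm in diameter, 180 mm long, with an 18 mm journal stub 12 mm long at each end, about 0.85 kg (0.7 to 1.0); point at its centre, 25 mm up; x along the roller (y, z turn as it rolls); smooth, rolls at under 1 N. The outermost; the chocks go against its far side from the stop.
- chock_1_center (a point): wooden wedge, 0.14 kg, 67 x 40 x 36 mm: heel block 40 long, 40 wide, 36 high, then a flat face sloping down at 50 degrees to a blunt toe 4 mm high. Point: centre of the heel block, 18 mm up, 20 mm from its end. x from heel to toe, y across, z up. Face touching a roller on the bench: the roller's axis is 62 mm ahead of this point. Either chock may go to either end
- chock_1_toe (a point): the same chock's toe: point at underside level below the tip, mid-width, 47 mm ahead of the heel block's centre. With the sloping face touching a roller on the bench, this point is 15 mm short of the roller's axis
- chock_2_center (a point): wooden wedge, 0.14 kg, 67 x 40 x 36 mm: heel block 40 long, 40 wide, 36 high, then a flat face sloping down at 50 degrees to a blunt toe 4 mm high. Point: centre of the heel block, 18 mm up, 20 mm from its end. x from heel to toe, y across, z up. Face touching a roller on the bench: the roller's axis is 62 mm ahead of this point. Either chock may go to either end
- chock_2_toe (a point): the same chock's toe: point at underside level below the tip, mid-width, 47 mm ahead of the heel block's centre. With the sloping face touching a roller on the bench, this point is 15 mm short of the roller's axis
- spool: bystander: upright wooden thread spool 60 mm in diameter, 70 mm high; origin at the centre of its underside
- wax_tin: bystander: round metal tin 68 mm in diameter, 50 mm high; origin at the centre of its underside
- block: bystander: plain rectangular wooden block 70 x 45 x 36 mm (no sloping face); origin at the centre of its underside
- mallet: bystander: hammer lying on the bench, about 250 mm long; origin on its underside near the middle, x from handle to head
There are look-alikes about, which are no part of the job. Leave any pink or turquoise look-alike of the part that bears roller_a_center alone.

How it is judged:
On the way, in this order (a step that is already met when the one before it is completed fails the run):
1. with the row closed, one chock is flat in place and pressed firmly (2 N or more) against the outermost roller (((y of chock_1_toe in the frame of stop above -0.1435 m and y of chock_1_center in the frame of stop below -0.18 m and height (world z) of chock_1_center below 0.022 m and angle between chock_1_center's own z axis and vertical below 0.12 rad and angle between the y axis of chock_1_center and the x axis of stop, either way round below 0.15 rad and contact force between chock_1 and roller_c above 2 N) or (y of chock_2_toe in the frame of stop above -0.1435 m and y of chock_2_center in the frame of stop below -0.18 m and height (world z) of chock_2_center below 0.022 m and angle between chock_2_center's own z axis and vertical below 0.12 rad and angle between the y axis of chock_2_center and the x axis of stop, either way round below 0.15 rad and contact force between chock_2 and roller_c above 2 N))), for 0.1 s.
2. the second chock too is in place, towards the other end, and a chock is pressed firmly (2 N or more) against the roller (y of each of chock_1_toe, chock_2_toe in the frame of stop above -0.1435 m and y of each of chock_1_center, chock_2_center in the frame of stop below -0.18 m and height (world z) of each of chock_1_center, chock_2_center below 0.022 m and angle between each of chock_1_center, chock_2_center's own z axis and vertical below 0.12 rad and angle between the y axis of each of chock_1_center, chock_2_center and the x axis of stop, either way round below 0.15 rad and ((x of chock_1_center in the frame of stop between 0.025 and 0.09 m and x of chock_2_center in the frame of stop between -0.09 and -0.025 m) or (x of chock_1_center in the frame of stop between -0.09 and -0.025 m and x of chock_2_center in the frame of stop between 0.025 and 0.09 m)) and contact force between any of chock_1, chock_2 and roller_c above 2 N), for 0.1 s.
At the end, for the whole second after the job is handed in: Rollers flat (raised <6 mm), parallel to the stop (0.06 rad), axes within 28, 79, 130 mm of its face, <60 mm endways. Both chocks flat, square (0.15 rad), toes within 143.5 mm of the stop face (3.5 mm play), one 25 to 90 mm to each side of the stop's middle. All at rest (y of roller_a_center in the frame of stop above -0.028 m and y of roller_b_center in the frame of stop above -0.079 m and y of roller_c_center in the frame of stop above -0.13 m and height (world z) of each of roller_a_center, roller_b_center, roller_c_center below 0.031 m and x of roller_a_center in the frame of stop between -0.06 and 0.06 m and angle between the x axis of each of roller_a_center, roller_b_center, roller_c_center and the x axis of stop, either way round below 0.06 rad and x of roller_b_center in the frame of stop between -0.06 and 0.06 m and x of roller_c_center in the frame of stop between -0.06 and 0.06 m and y of each of chock_1_toe, chock_2_toe in the frame of stop above -0.1435 m and y of each of chock_1_center, chock_2_center in the frame of stop below -0.18 m and height (world z) of each of chock_1_center, chock_2_center below 0.022 m and angle between each of chock_1_center, chock_2_center's own z axis and vertical below 0.12 rad and angle between the y axis of each of chock_1_center, chock_2_center and the x axis of stop, either way round below 0.15 rad and ((x of chock_1_center in the frame of stop between 0.025 and 0.09 m and x of chock_2_center in the frame of stop between -0.09 and -0.025 m) or (x of chock_1_center in the frame of stop between -0.09 and -0.025 m and x of chock_2_center in the frame of stop between 0.025 and 0.09 m)) and linear speed of each of roller_a, roller_b, roller_c, chock_1, chock_2 below 0.01 m/s); the robot touches nothing.
It fails at once if a roller is lifted or forced up more than 8 mm off the bench (height (world z) of any of roller_a_center, roller_b_center, roller_c_center above 0.033 m).
It fails at once if a bystander is moved more than 30 mm (distance of any of spool, wax_tin, block, mallet from where it was at the start of the episode above 0.03 m).
It also fails if it takes over 72 s, if anything falls off the work surface, if the arm or the gripper's body presses on something with over 40 N, if the wrist force passes 120 N, or if a joint passes its speed limit or range.

## Working session

There is one attempt and no reset: what is moved stays moved. The work goes in short steps, Python scripts to look and compute and a tool call to move; the robot and the scene stay as the last step left them, time stands still between calls to the robot, and variables do not carry over. Pictures are saved under pics/ and viewed, about 8 in all and at most 12, crops included, and the job is handed in when it is done.

Besides the shell and the picture viewer there is one more tool, called by a JSON object that holds its "op" and its "data". jog_arm: Moves the arm, as the interface text tells. Its arguments: {"type":"object","properties":{"linear":{"type":"array","items":{"type":"array","items":{"type":"number"}}},"roll":{"type":"array","items":{"type":"number"}},"hand":{"type":"array","items":{"type":"number"}}},"required":["linear","roll","hand"]}

```bash
mkdir -p pics; cat > h.py <<'E'
from station import manip
import numpy as np, cv2
def shot(cam,name=None):
    p,d=manip.camera(cam)
    if name: cv2.imwrite('pics/'+name,p[:,:,::-1])
    return p,d
def cloud(d,cam):
    c=manip.get_calibration(cam); f=d.shape[0]/2/np.tan(np.radians(c['fov_y'])/2)
    v,u=np.mgrid[:d.shape[0],:d.shape[1]]
    P=np.stack([(u-c['cx'])/f*d,(v-c['cy'])/f*d,d,np.ones_like(d)],-1)
    W=(P@np.array(c['world_from_camera']).T)[...,:3]; W[d<=0]=np.nan
    return W
E
python3 - <<'E'
from h import *
a,da=shot('top'); b,db=shot('scene')
cv2.imwrite('pics/t1.png',a[:,:,::-1]); cv2.imwrite('pics/s1.png',b[:,:,::-1])
np.save('dt.npy',da);np.save('ds.npy',db)
for n,cam,d in(('top','top',da),('scene','scene',db)):
    W=cloud(d,cam)
    print(cam,manip.get_calibration(cam))
    for l in ['stop','roller_a_center','chock_1_center','spool','wax_tin','block','mallet']:
        for r in manip.regions_of(l,cam):
            m=r['region']&np.isfinite(W[...,2])
            print(l,round(r['conf'],2),np.round(r['pixel']),m.sum(),np.round(np.nanmedian(W[m],0),3) if m.any() else '')
s=manip.observe();print(s)
E
```

```text
top {'fov_y': 53.7848653445817, 'cx': 254.10110667745246, 'cy': 192.8168879519763, 'world_from_camera': array([[ 0.02298488, -0.99695013,  0.07457968,  0.41144177],
       [-0.99969827, -0.0235665 , -0.00692792, -0.01522635],
       [ 0.00866438, -0.07439794, -0.99719099,  1.20124565],
       [ 0.        ,  0.        ,  0.        ,  1.        ]])}
stop 0.91 [174. 215.] 904 [0.552 0.096 0.04 ]
stop 0.34 [153. 329.] 319 [ 0.626 -0.258  0.032]
roller_a_center 0.96 [173. 233.] 924 [0.557 0.047 0.045]
roller_a_center 0.87 [237. 271.] 1031 [ 0.352 -0.071  0.044]
roller_a_center 0.72 [302. 350.] 1052 [ 0.173 -0.311  0.045]
roller_a_center 0.72 [226. 394.] 1118 [ 0.41  -0.46   0.044]
roller_a_center 0.7 [254. 185.] 976 [0.305 0.186 0.045]
chock_1_center 0.71 [158. 330.] 320 [ 0.624 -0.258  0.031]
chock_1_center 0.55 [162. 253.] 951 [ 0.587 -0.018  0.045]
spool 0.77 [196. 122.] 440 [0.471 0.377 0.068]
spool 0.15 [ 99. 200.] 798 [0.798 0.156 0.022]
wax_tin 0.63 [138. 124.] 441 [0.659 0.38  0.048]
block 0.63 [107. 284.] 377 [ 0.772 -0.115  0.034]
mallet 0.84 [ 98. 199.] 783 [0.798 0.162 0.022]

[... 1147 characters left out ...]
20776879,  0.6283379 ,  0.03851735,  1.51736718, -0.02697577,
        0.99628905, -0.02001146]), 'joint_velocities': array([-4.15967674e-04, -9.12471520e-04,  1.58437483e-04, -3.94255009e-04,
       -3.03983000e-05, -4.62185313e-04, -2.04134915e-03]), 'joint_torque': array([ 1.04461225e-03, -5.63206744e+01,  1.22574002e+00, -1.93782216e+01,
        1.07676286e-02,  1.11666443e-03, -3.55041138e-06]), 'tool_pos': array([0.27028097, 0.59118944, 0.22286455]), 'tool_rot': array([6.84387238e-06, 2.12792531e-01, 9.77097403e-01, 5.83626602e-05]), 'ft_force': array([-0.71909163,  0.00702395, -0.49598991]), 'moment': array([-0.01392126, -0.0275791 ,  0.02830736]), 'gripper_width': 0.08514063612159979}
```

```bash
python3 - <<'E'
import cv2
a=cv2.imread('pics/t1.png'); cv2.imwrite('pics/t1b.png',cv2.resize(a,(800,600),interpolation=cv2.INTER_CUBIC))
b=cv2.imread('pics/s1.png'); cv2.imwrite('pics/s1b.png',cv2.resize(b,(800,600),interpolation=cv2.INTER_CUBIC))
E
```

```text
(no output)
```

View pics/t1b.png

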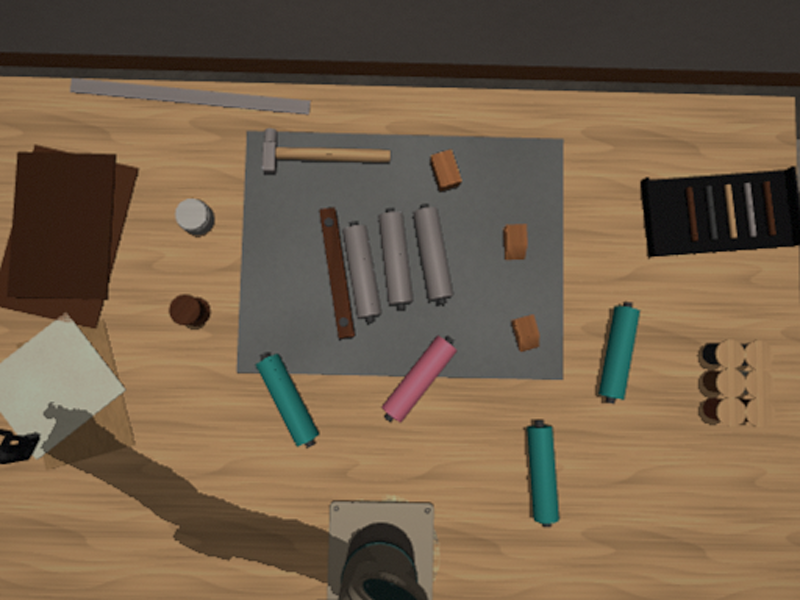

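View pics/s1b.png

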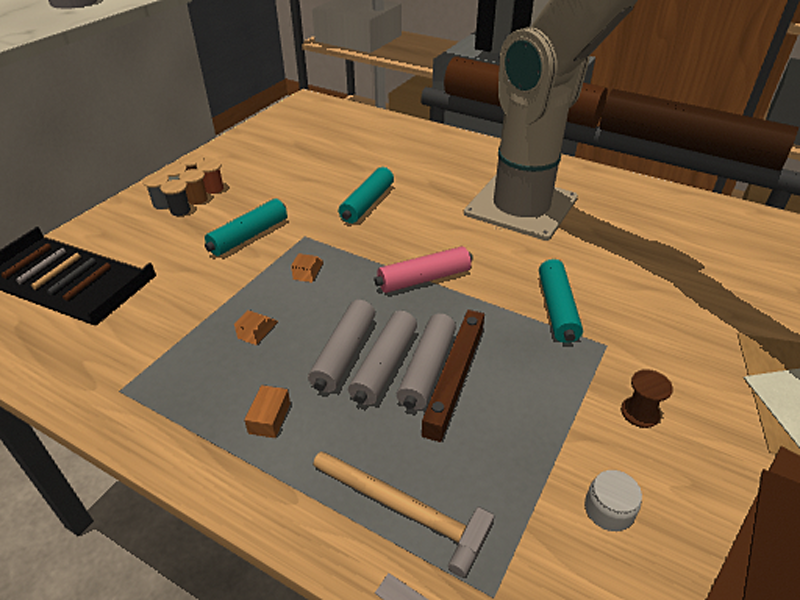

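The top view (800x600) shows the stop at (337,273) and the steel rollers a, b, c at (362,270), (396,258) and (434,254). There are two sloped chocks at (515,241) and (525,333). What could be mistaken for them: the plain block (446,169) for a chock, and the pink (420,380) and turquoise (288,400), (543,475), (619,353) rollers for the steel ones. All of those stay alone. Next I measure.

```bash
python3 - <<'E'
from h import *
Wt=cloud(np.load('dt.npy'),'top');Ws=cloud(np.load('ds.npy'),'scene')
S={'top':(Wt,cv2.imread('pics/t1.png')),'scene':(Ws,cv2.imread('pics/s1.png'))}
for n,(W,im) in S.items():
    ok=np.isfinite(W[...,2])
    b=ok&(abs(W[...,2])<.006)&(W[...,0]>.4)&(W[...,0]<.75)&(W[...,1]>-.3)&(W[...,1]<.3)
    print(n,'bench z',np.median(W[b][:,2]))
    m=ok&(W[...,2]>.012)&(W[...,2]<.07)&(W[...,0]>.42)&(W[...,0]<.85)&(W[...,1]>-.36)&(W[...,1]<.15)
    k,L,st,c=cv2.connectedComponentsWithStats(m.astype(np.uint8),connectivity=4)
    for i in range(1,k):
        if st[i,4]<60: continue
        p=W[L==i]; zt=np.percentile(p[:,2],95)
        q=p[p[:,2]>zt-.008][:,:2].astype(np.float32)
        (cc,wh,ang)=cv2.minAreaRect(q)
        q2=cv2.minAreaRect(p[:,:2].astype(np.float32))
        print(i,st[i,:4],len(p),'ztop %.3f'%zt,'top rect',np.round(cc,4),np.round(wh,3),round(ang,1),'all',np.round(q2[0],4),np.round(q2[1],3),round(q2[2],1))
# chock crops
im=S['top'][1]
def crop(im,r,c,h=32): return cv2.resize(im[r-h:r+h,c-h:c+h],(380,380),interpolation=cv2.INTER_CUBIC)
si=S['scene'][1]
o=np.vstack([np.hstack([crop(im,154,330,20),crop(im,213,336,20)]),np.hstack([crop(si,208,162,22),crop(si,171,196,22)])])
cv2.imwrite('pics/ch.png',cv2.resize(o,(600,600)))
E
```

```text
top bench z -0.0005367775785226625
1 [202  94  48   9] 378 ztop 0.027 top rect [0.8003 0.0746] [0.15  0.023] 89.6 all [0.8005 0.0746] [0.15  0.027] 89.4
2 [276  95  20  26] 355 ztop 0.039 top rect [ 0.7721 -0.1161] [0.07  0.045] 17.5 all [ 0.7717 -0.116 ] [0.07  0.046] 18.8
3 [265 130  26  65] 965 ztop 0.050 top rect [ 0.5986 -0.0919] [0.18  0.039] 11.6 all [ 0.5987 -0.0934] [0.204 0.05 ] 11.5
4 [205 132  23  84] 909 ztop 0.045 top rect [0.5557 0.0978] [0.258 0.032] 10.2 all [0.5556 0.0978] [0.26  0.032] 10.2
5 [243 133  22  65] 954 ztop 0.051 top rect [ 0.5876 -0.018 ] [0.18  0.038] 8.3 all [ 0.5876 -0.0183] [0.204 0.049] 8.1
6 [220 141  25  65] 956 ztop 0.051 top rect [0.5592 0.0484] [0.18  0.037] 11.8 all [0.5592 0.0484] [0.204 0.049] 11.4
7 [323 143  15  21] 271 ztop 0.038 top rect [ 0.6375 -0.2595] [0.047 0.041] 1.2 all [ 0.631  -0.2604] [0.061 0.041] 3.0
10 [328 201  18  20] 266 ztop 0.038 top rect [ 0.4538 -0.2815] [0.046 0.04 ] 15.7 all [ 0.4468 -0.2832] [0.061 0.041] 16.2
scene bench z 0.0010943791816186432
1 [186 162  19  16] 223 ztop 0.039 top rect [ 0.4549 -0.2778] [0.047
[... 314 characters left out ...]
82] 1220 ztop 0.046 top rect [0.5534 0.1008] [0.262 0.032] 10.2 all [0.5534 0.101 ] [0.262 0.032] 10.2
5 [150 199  26  20] 306 ztop 0.039 top rect [ 0.6387 -0.2569] [0.043 0.043] 0.4 all [ 0.6297 -0.2567] [0.062 0.043] 1.2
6 [223 199  44  60] 1188 ztop 0.051 top rect [ 0.5861 -0.0142] [0.182 0.038] 8.3 all [ 0.5914 -0.0132] [0.194 0.048] 7.6
7 [254 201  38  61] 1178 ztop 0.051 top rect [0.5568 0.0527] [0.182 0.039] 11.5 all [0.563  0.0526] [0.194 0.05 ] 11.4
8 [156 246  29  32] 627 ztop 0.039 top rect [ 0.7707 -0.1121] [0.072 0.046] 18.4 all [ 0.7707 -0.1121] [0.072 0.046] 18.4
9 [201 289  62  39] 761 ztop 0.027 top rect [0.7999 0.0752] [0.025 0.149] 0.2 all [0.7996 0.0752] [0.026 0.149] 0.4
```

View pics/ch.png

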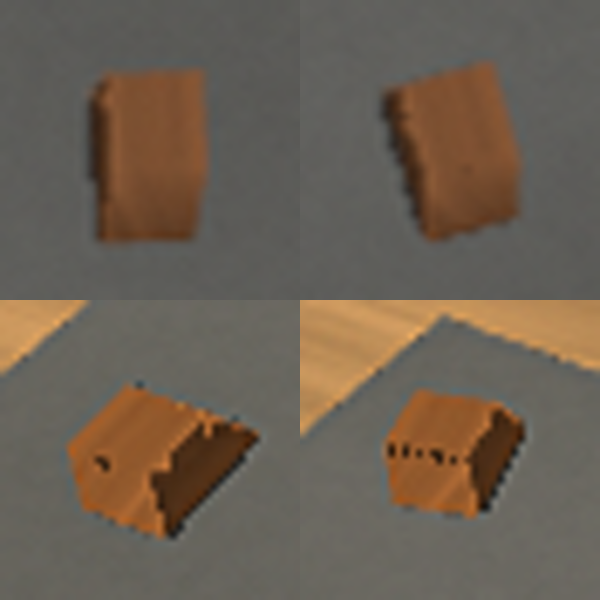

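Both chocks slope towards -x. P has its heel centre at about (0.641,-0.258), and Q at about (0.4575,-0.2785). The stop is yawed 10.2° with its face origin at about (0.557,0.084). In the stop frame, roller c is at y≈-179 mm. I'll close the row first by pushing with open fingers.

{"op": "jog_arm", "data": {"linear": [[0,0,0],[0,0,0],[0,0,0],[0,0,0],[0,0,0],[0,0,0],[0,0,0],[0,0,0]], "roll": [0.12,0.12,0.12,0.12,0.12,0.12,0.12,0.123], "hand": [-1,-1,-1,-1,-1,-1,-1,-1]}}

```text
time_s: 1.47
tool_pos: [0.2702, 0.5913, 0.2229]
tool_rot: [-0.0, 0.643, 0.766, 0.0]
ft_force: [0.1, -0.4, 0.7]
gripper_width: 0.0855
```

{"op": "jog_arm", "data": {"linear": [[-38.9,10,0],[-38.9,10,0],[-38.9,10,0],[-38.9,10,0],[-38.9,10,0],[-38.9,10,0],[-38.9,10,0],[-38.9,10,0],[-38.9,10,0],[-38.9,10,0],[-38.9,10,0],[-38.9,10,0],[-38.9,10,0],[-38.9,10,0],[-38.9,10,0],[-38.9,10,0],[-38.9,10,0],[-38.9,10,0],[-38.9,10,0],[-38.9,10,0]], "roll": [0,0,0,0,0,0,0,0,0,0,0,0,0,0,0,0,0,0,0,0], "hand": [-1,-1,-1,-1,-1,-1,-1,-1,-1,-1,-1,-1,-1,-1,-1,-1,-1,-1,-1,-1]}}

```text
time_s: 3.13
tool_pos: [0.6062, -0.1406, 0.2229]
tool_rot: [0.0, 0.641, 0.767, 0.0]
ft_force: [1.0, 1.2, 0.4]
gripper_width: 0.0857
```

```bash
cat >> h.py <<'E'
from scipy.spatial.transform import Rotation as Ro
O=np.array([.5573,.0837]); A=np.radians(10.2); U=np.array([[np.cos(A),np.sin(A)],[-np.sin(A),np.cos(A)]])
def st():
    s=manip.observe(); R=Ro.from_quat(np.roll(s['tool_rot'],-1)).as_matrix()
    print('t',round(s['time_s'],2),'stop xy mm',np.round(1e3*U@(s['tool_pos'][:2]-O),1),'world',np.round(s['tool_pos'],4),'yaw_y %.2f'%np.degrees(np.arctan2(R[1,1],R[0,1])),'tz',np.round(R[:,2],3),'F uvz',np.round(np.r_[U@s['ft_force'][:2],s['ft_force'][2]],1),'w',round(s['gripper_width'],4),'q7',round(s['joint_positions'][6],2))
E
python3 -c "from h import *;st()"
```

```text
t 3.13 stop xy mm [   8.4 -229.4] world [ 0.6062 -0.1406  0.2229] yaw_y 10.26 tz [ 0.  0. -1.] F uvz [1.2 1.  0.4] w 0.0857 q7 0.56
```

{"op": "jog_arm", "data": {"linear": [[0,0,30],[0,0,30],[0,0,30],[0,0,30],[0,0,30],[0,0,20],[0,0,12],[0,0,8],[0,0,5],[0,0,0],[0,0,0]], "roll": [0,0,0,0,0,0,0,0,0,0,0], "hand": [-1,-1,-1,-1,-1,-1,-1,-1,-1,-1,-1]}}

```text
time_s: 4.05
tool_pos: [0.6063, -0.139, 0.0287]
tool_rot: [0.001, 0.641, 0.767, 0.0]
ft_force: [-0.7, -0.8, 1.7]
gripper_width: 0.0852
```

{"op": "jog_arm", "data": {"linear": [[2,0,0],[3,0,0],[3,0,0],[3,0,0],[3,0,0],[3,0,0],[3,0,0],[3,0,0],[3,0,0],[3,0,0],[3,0,0],[3,0,0],[3,0,0],[3,0,0],[3,0,0],[3,0,0],[2,0,0],[1,0,0],[0,0,0],[0,0,0]], "roll": [0,0,0,0,0,0,0,0,0,0,0,0,0,0,0,0,0,0,0,0], "hand": [-1,-1,-1,-1,-1,-1,-1,-1,-1,-1,-1,-1,-1,-1,-1,-1,-1,-1,-1,-1]}}

```text
time_s: 5.72
tool_pos: [0.5964, -0.0894, 0.0283]
tool_rot: [-0.0, 0.641, 0.767, -0.0]
ft_force: [-2.2, -0.8, 6.2]
gripper_width: 0.0854
```

```bash
cat >> h.py <<'E'
def row(name=None,names=('top','scene')):
    for cam in names:
        p,d=shot(cam,name and cam+name); W=cloud(d,cam)
        S=np.dstack([np.einsum('ij,rcj->rci',U,W[...,:2]-O),W[...,2]])
        hsv=cv2.cvtColor(p,cv2.COLOR_RGB2HSV)
        m=np.isfinite(S[...,2])&(S[...,2]>.0455)&(S[...,2]<.056)&(abs(S[...,0])<.15)&(S[...,1]>-.22)&(S[...,1]<-.005)&(hsv[...,1]<70)
        k,L,t,c=cv2.connectedComponentsWithStats(m.astype(np.uint8),connectivity=4)
        for i in range(1,k):
            if t[i,4]<80: continue
            q=S[L==i]; r=cv2.minAreaRect(q[:,:2].astype(np.float32)*1000)
            print(cam,'roller mm',np.round(r[0],1),np.round(r[1]),round(r[2],1),'ztop %.4f'%np.median(np.sort(q[:,2])[-40:]))
E
python3 -c "from h import *;st();row('2.png')"
```

```text
t 5.72 stop xy mm [   7.8 -177.3] world [ 0.5964 -0.0894  0.0283] yaw_y 10.25 tz [-0.  0. -1.] F uvz [-2.3 -0.4  6.2] w 0.0854 q7 0.58
top roller mm [  67.3 -107.6] [27. 68.] 89.0 ztop 0.0503
top roller mm [ 38.  -34.7] [94. 31.] 0.7 ztop 0.0507
scene roller mm [   7.7 -170.3] [182.  33.] 1.6 ztop 0.0518
scene roller mm [  11.  -102.6] [ 33. 184.] 88.0 ztop 0.0522
scene roller mm [ -5.7 -31.1] [181.  34.] 1.4 ztop 0.0516
```

```bash
python3 - <<'E'
import cv2,numpy as np
a=cv2.imread('pics/scene2.png')[130:300,120:340]; cv2.imwrite('pics/v2.png',cv2.resize(a,(776,600),interpolation=cv2.INTER_CUBIC))
E
```

```text
(no output)
```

View pics/v2.png

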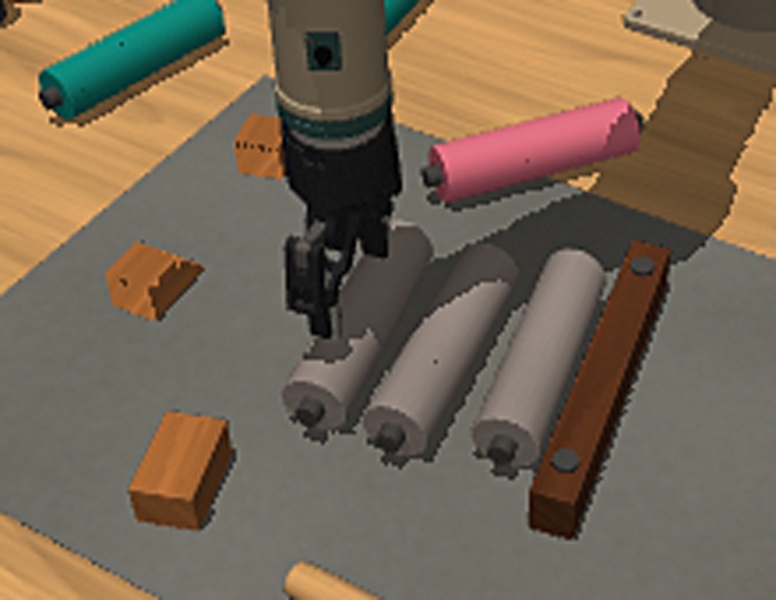

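```bash
python3 - <<'E'
from h import *
for cam in ('scene','top'):
    p,d=shot(cam);W=cloud(d,cam)
    S=np.dstack([np.einsum('ij,rcj->rci',U,W[...,:2]-O),W[...,2]])*1000
    m=np.isfinite(S[...,2])&(S[...,2]>5)&(S[...,2]<140)&(abs(S[...,0])<110)&(S[...,1]>-260)&(S[...,1]<-130)
    q=S[m];v=p.max(-1)[m]
    for lo in range(5,110,10):
        s=q[(q[:,2]>=lo)&(q[:,2]<lo+10)]; k=v[(q[:,2]>=lo)&(q[:,2]<lo+10)]
        if len(s)>3: print(cam,lo,len(s),'x',np.round(np.percentile(s[:,0],[2,50,98])),'y',np.round(np.percentile(s[:,1],[2,50,98])),'dark',(k<45).sum(), 'dark y',np.round(np.percentile(s[k<45,1],[2,98])) if (k<45).sum()>2 else '')
st()
E
```

```text
scene 5 20 x [-18.  97.  99.] y [-218. -158. -145.] dark 0 dark y 
scene 15 62 x [-73.  96. 109.] y [-190. -149. -144.] dark 10 dark y [-173. -161.]
scene 25 181 x [-77.  62. 109.] y [-188. -148. -144.] dark 11 dark y [-174. -160.]
scene 35 275 x [-77.  37.  98.] y [-191. -153. -146.] dark 0 dark y 
scene 45 520 x [-78.  18.  97.] y [-185. -167. -154.] dark 9 dark y [-185. -168.]
scene 55 42 x [-41. -35.  63.] y [-188. -174. -165.] dark 32 dark y [-188. -168.]
scene 65 46 x [-42. -35.  64.] y [-187. -172. -166.] dark 36 dark y [-187. -167.]
scene 75 36 x [-37.  53.  65.] y [-184. -172. -165.] dark 26 dark y [-184. -166.]
scene 85 25 x [-58. -37.  61.] y [-180. -170. -165.] dark 20 dark y [-180. -165.]
scene 95 53 x [-62.  63.  82.] y [-187. -167. -164.] dark 52 dark y [-186. -164.]
scene 105 92 x [-63.  68.  81.] y [-187. -168. -160.] dark 86 dark y [-187. -160.]
top 25 11 x [71. 87. 98.] y [-150. -133. -130.] dark 0 dark y 
top 35 8 x [75. 92. 97.] y [-156. -151. -130.] dark 0 dark y 
t 5.92 stop xy mm [   7.8 -177.4] world [ 0.5964 -0.0895  0.0283] yaw_y 10.24 tz [-0.  0. -1.] F uvz [-2.1  0.2  5.6] w 0.0854 q7 0.58
```

The open fingertips seem to sit on top of roller c. I'll lift, back off and measure where the tips really are.

{"op": "jog_arm", "data": {"linear": [[0,0,-5],[0,0,-15],[0,0,-15],[0,0,0],[-15,0,0],[-25,0,0],[-15,0,0],[0,0,0],[0,0,0]], "roll": [0,0,0,0,0,0,0,0,0], "hand": [-1,-1,-1,-1,-1,-1,-1,-1,-1]}}

```text
time_s: 6.67
tool_pos: [0.606, -0.1448, 0.0623]
tool_rot: [-0.0, 0.642, 0.767, -0.0]
ft_force: [0.5, 0.7, -0.1]
gripper_width: 0.0855
```

```bash
python3 - <<'E'
from h import *
st(); row('3.png')
p=cv2.imread('pics/scene3.png')[:,:,::-1]; d=manip.camera('scene')[1]; W=cloud(d,'scene')
S=np.dstack([np.einsum('ij,rcj->rci',U,W[...,:2]-O),W[...,2]])*1000
m=np.isfinite(S[...,2])&(S[...,2]>5)&(S[...,2]<180)&(abs(S[...,0])<110)&(S[...,1]>-290)&(S[...,1]<-202)&(p.max(-1)<60)
q=S[m]
for lo in range(5,180,10):
    s=q[(q[:,2]>=lo)&(q[:,2]<lo+10)]
    if len(s)>1: print(lo,len(s),'x',np.round(np.percentile(s[:,0],[2,50,98])),'y',np.round(np.percentile(s[:,1],[2,50,98])))
a=cv2.imread('pics/scene3.png')[110:280,100:320]; cv2.imwrite('pics/v3.png',cv2.resize(a,(776,600),interpolation=cv2.INTER_CUBIC))
E
```

```text
t 6.67 stop xy mm [   7.5 -233.5] world [ 0.606  -0.1448  0.0623] yaw_y 10.11 tz [-0.001 -0.    -1.   ] F uvz [ 0.6  0.6 -0.1] w 0.0855 q7 0.63
top roller mm [  54.2 -173.6] [87. 32.] 4.1 ztop 0.0504
top roller mm [  19.2 -106.1] [ 30. 165.] 88.7 ztop 0.0515
top roller mm [ 24.  -35.2] [122.  30.] 0.0 ztop 0.0514
scene roller mm [   7.4 -169.3] [181.  33.] 1.5 ztop 0.0522
scene roller mm [  10.4 -102.2] [ 33. 182.] 88.9 ztop 0.0518
scene roller mm [ -5.8 -31.4] [183.  33.] 1.7 ztop 0.0518
85 23 x [-38. -36.  62.] y [-241. -230. -220.]
95 39 x [-38. -33.  64.] y [-240. -228. -219.]
105 43 x [-38. -34.  64.] y [-241. -229. -221.]
115 29 x [-40. -36.  64.] y [-236. -226. -219.]
125 38 x [-58.  55.  80.] y [-240. -220. -217.]
135 95 x [-62.  71.  82.] y [-241. -225. -217.]
145 90 x [-59.  47.  80.] y [-241. -220. -213.]
155 91 x [-58.  37.  79.] y [-239. -219. -213.]
165 112 x [-58.  35.  78.] y [-242. -219. -211.]
175 46 x [-9. 45. 77.] y [-240. -220. -211.]
```

View pics/v3.png

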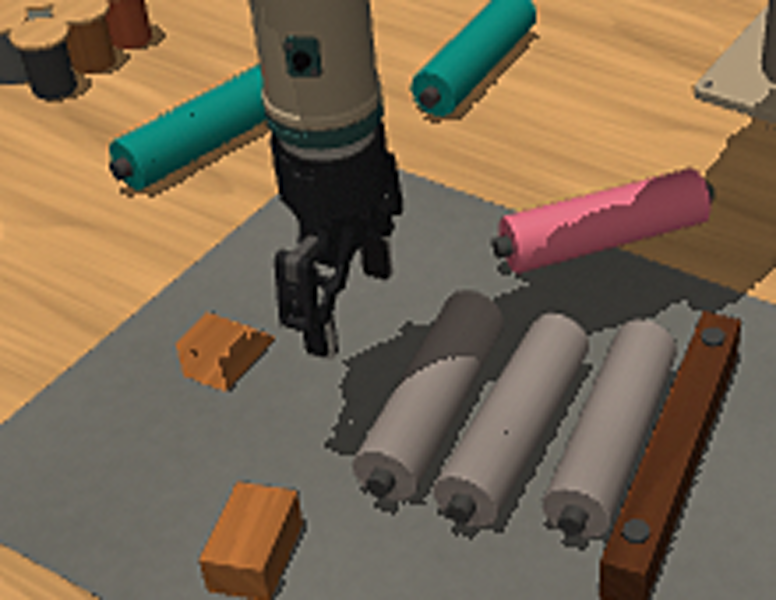

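```bash
python3 - <<'E'
from h import *
d=manip.camera('scene')[1]; W=cloud(d,'scene')
S=np.dstack([np.einsum('ij,rcj->rci',U,W[...,:2]-O),W[...,2]])*1000
for r in range(196,214,2):
    print(r,[tuple(int(t) for t in S[r,c]) if d[r,c]>0 else 0 for c in range(186,200,3)])
E
```

```text
196 [(79, -222, 156), (73, -218, 153), (57, -220, 139), (-79, -296, 1), (-81, -287, 1)]
198 [(70, -228, 141), (74, -218, 147), (60, -219, 135), (-70, -291, 2), (-72, -283, 2)]
200 [(76, -225, 141), (73, -219, 140), (62, -218, 130), (-61, -287, 3), (-67, -281, 0)]
202 [(81, -223, 139), (77, -217, 137), (54, -224, 115), (-56, -285, 0), (-57, -276, 1)]
204 [(63, -236, 112), (78, -218, 132), (59, -222, 113), (48, -220, 105), (-50, -272, 1)]
206 [(-31, -300, 1), (62, -229, 107), (56, -225, 103), (52, -219, 101), (-43, -269, 0)]
208 [(-25, -298, 0), (60, -232, 97), (60, -223, 100), (54, -218, 97), (-35, -265, 0)]
210 [(-16, -292, 2), (62, -231, 93), (61, -223, 95), (54, -219, 90), (-25, -259, 4)]
212 [(-9, -289, 1), (-14, -283, -1), (-14, -273, 1), (-18, -266, 0), (-22, -258, 0)]
```

{"op": "jog_arm", "data": {"linear": [[0,0,0],[0,0,0],[0,0,0],[0,0,0],[0,0,0],[0,0,0],[0,0,0],[0,0,0]], "roll": [0,0,0,0,0,0,0,0], "hand": [0,0,0,0,0,0,0,0]}}

```text
time_s: 7.53
tool_pos: [0.6064, -0.1438, 0.0628]
tool_rot: [0.0, 0.641, 0.767, 0.0]
ft_force: [0.2, 0.2, -0.2]
gripper_width: 0.0425
```

```bash
cat >> h.py <<'E'
def tip():
    s=manip.observe(); t=1e3*np.r_[U@(s['tool_pos'][:2]-O),s['tool_pos'][2]]
    d=manip.camera('scene')[1]; W=cloud(d,'scene')
    S=np.dstack([np.einsum('ij,rcj->rci',U,W[...,:2]-O),W[...,2]])*1000
    q=S[np.isfinite(S[...,2])]; q=q[(abs(q[:,0]-t[0])<75)&(abs(q[:,1]-t[1])<25)]
    q=q[(q[:,2]>15)&(q[:,2]<t[2]+70)]
    print('tcp',np.round(t,1),'lowest pts',np.round(q[np.argsort(q[:,2])[:6]],0).tolist())
E
python3 -c "from h import *;st();tip()"
```

```text
t 7.53 stop xy mm [   8.1 -232.6] world [ 0.6064 -0.1438  0.0628] yaw_y 10.25 tz [ 0. -0. -1.] F uvz [ 0.2  0.1 -0.2] w 0.0425 q7 0.63
tcp [   8.1 -232.6   62.8] lowest pts [[-16.0, -230.0, 75.0], [-14.0, -232.0, 75.0], [-15.0, -238.0, 76.0], [37.0, -233.0, 77.0], [34.0, -225.0, 77.0], [-13.0, -240.0, 77.0]]
```

{"op": "jog_arm", "data": {"linear": [[0,0,0],[0,0,0],[0,0,0],[0,0,0],[0,0,0],[0,0,0],[0,0,0],[0,0,0]], "roll": [0,0,0,0,0,0,0,0], "hand": [1,1,1,1,1,1,1,1]}}

```text
time_s: 8.25
tool_pos: [0.6064, -0.1437, 0.0628]
tool_rot: [-0.0, 0.641, 0.767, 0.0]
ft_force: [0.0, -0.2, 0.2]
gripper_width: -0.0002
```

```bash
python3 -c "from h import *;st();tip()"
```

```text
t 8.25 stop xy mm [   8.1 -232.5] world [ 0.6064 -0.1437  0.0628] yaw_y 10.25 tz [ 0.  0. -1.] F uvz [ 0.  -0.2  0.2] w -0.0002 q7 0.63
tcp [   8.1 -232.5   62.8] lowest pts [[14.0, -224.0, 73.0], [-1.0, -223.0, 75.0], [12.0, -222.0, 76.0], [8.0, -221.0, 76.0], [17.0, -234.0, 77.0], [17.0, -231.0, 78.0]]
```

The spec and the camera disagree: the tips sit about 11–22 mm above the reported TCP, not below it. I'll lower with the jaws half open and feel for the bench.

{"op": "jog_arm", "data": {"linear": [[0,0,0],[0,0,0],[0,0,0],[0,0,0],[0,0,5],[0,0,10],[0,0,10],[0,0,10],[0,0,5],[0,0,3],[0,0,2],[0,0,0],[0,0,0]], "roll": [0,0,0,0,0,0,0,0,0,0,0,0,0], "hand": [0,0,0,0,0,0,0,0,0,0,0,0,0]}}

```text
time_s: 9.38
tool_pos: [0.6066, -0.1438, 0.0179]
tool_rot: [0.0, 0.641, 0.767, 0.0]
ft_force: [1.0, 0.3, 0.7]
gripper_width: 0.0427
```

```bash
python3 -c "from h import *;st();tip()"
```

```text
t 9.38 stop xy mm [   8.3 -232.7] world [ 0.6066 -0.1438  0.0179] yaw_y 10.25 tz [ 0. -0. -1.] F uvz [1.  0.1 0.7] w 0.0427 q7 0.65
tcp [   8.3 -232.7   17.9] lowest pts [[-15.0, -237.0, 29.0], [35.0, -239.0, 30.0], [-16.0, -243.0, 30.0], [35.0, -224.0, 30.0], [36.0, -227.0, 31.0], [-13.0, -224.0, 31.0]]
```

{"op": "jog_arm", "data": {"linear": [[0,0,2],[0,0,2],[0,0,2],[0,0,2],[0,0,2],[0,0,2],[0,0,2],[0,0,1],[0,0,0]], "roll": [0,0,0,0,0,0,0,0,0], "hand": [0,0,0,0,0,0,0,0,0]}}

```text
time_s: 10.18
tool_pos: [0.6062, -0.1437, 0.0024]
tool_rot: [-0.0, 0.641, 0.767, -0.0]
ft_force: [0.5, -0.9, -0.4]
gripper_width: 0.0428
```

{"op": "jog_arm", "data": {"linear": [[0,0,1],[0,0,1],[0,0,1],[0,0,1],[0,0,0],[0,0,0]], "roll": [0,0,0,0,0,0], "hand": [0,0,0,0,0,0]}}

```text
time_s: 10.68
tool_pos: [0.6064, -0.1437, -0.0013]
tool_rot: [-0.0, 0.641, 0.767, -0.0]
ft_force: [1.0, -0.6, 0.3]
gripper_width: 0.0427
```

```bash
python3 -c "from h import *;st()"
```

```text
t 10.68 stop xy mm [   8.  -232.5] world [ 0.6064 -0.1437 -0.0013] yaw_y 10.26 tz [-0.  0. -1.] F uvz [ 0.8 -0.8  0.3] w 0.0427 q7 0.66
```

{"op": "jog_arm", "data": {"linear": [[2,0,0],[3,0,0],[3,0,0],[3,0,0],[3,0,0],[3,0,0],[3,0,0],[3,0,0],[3,0,0],[3,0,0],[3,0,0],[3,0,0],[3,0,0],[3,0,0],[3,0,0],[3,0,0],[3,0,0],[3,0,0],[2,0,0],[2,0,0]], "roll": [0,0,0,0,0,0,0,0,0,0,0,0,0,0,0,0,0,0,0,0], "hand": [0,0,0,0,0,0,0,0,0,0,0,0,0,0,0,0,0,0,0,0]}}

```text
time_s: 12.35
tool_pos: [0.5963, -0.0876, -0.0012]
tool_rot: [0.0, 0.641, 0.768, -0.0]
ft_force: [-0.8, -1.6, 1.1]
gripper_width: 0.0427
```

```bash
python3 -c "from h import *;st();row()"
```

```text
t 12.35 stop xy mm [   8.1 -175.5] world [ 0.5963 -0.0876 -0.0012] yaw_y 10.26 tz [ 0. -0. -1.] F uvz [-1.  -1.4  1.1] w 0.0427 q7 0.59
top roller mm [ 73.  -87.5] [30. 57.] 88.2 ztop 0.0499
top roller mm [ 45.3 -31.6] [81. 27.] 1.9 ztop 0.0507
scene roller mm [   6.3 -137.5] [184.  34.] 1.7 ztop 0.0517
scene roller mm [ 11.1 -82.8] [ 33. 181.] 88.3 ztop 0.0520
scene roller mm [ -5.8 -28.2] [182.  33.] 1.2 ztop 0.0519
```

{"op": "jog_arm", "data": {"linear": [[2,0,0],[2,0,0],[2,0,0],[2,0,0],[1,0,0],[1,0,0],[1,0,0],[0.5,0,0],[0,0,0],[0,0,0]], "roll": [0,0,0,0,0,0,0,0,0,0], "hand": [0,0,0,0,0,0,0,0,0,0]}}

```text
time_s: 13.28
tool_pos: [0.5943, -0.0762, -0.0012]
tool_rot: [0.0, 0.641, 0.767, 0.0]
ft_force: [1.1, -1.9, 0.4]
gripper_width: 0.0426
```

{"op": "jog_arm", "data": {"linear": [[0.5,0,0],[0.5,0,0],[0.5,0,0],[0.5,0,0],[0,0,0]], "roll": [0,0,0,0,0], "hand": [0,0,0,0,0]}}

```text
time_s: 13.7
tool_pos: [0.5939, -0.0745, -0.0012]
tool_rot: [0.0, 0.641, 0.767, -0.0]
ft_force: [0.4, -3.4, 0.1]
gripper_width: 0.0428
```

```bash
python3 -c "from h import *;st();row()"
```

```text
t 13.7 stop xy mm [   8.  -162.1] world [ 0.5939 -0.0745 -0.0012] yaw_y 10.25 tz [ 0. -0. -1.] F uvz [-0.2 -3.4  0.1] w 0.0428 q7 0.58
top roller mm [ 75.7 -79.3] [28. 54.] 81.7 ztop 0.0499
top roller mm [ 52.4 -27.5] [31. 65.] 81.5 ztop 0.0508
scene roller mm [   7.  -125.2] [181.  34.] 0.4 ztop 0.0521
scene roller mm [ 11.5 -75.6] [181.  33.] 0.2 ztop 0.0517
scene roller mm [ -7.3 -25. ] [183.  33.] 1.3 ztop 0.0518
```

{"op": "jog_arm", "data": {"linear": [[0.5,0,0],[0.5,0,0],[0,0,0]], "roll": [0,0,0], "hand": [0,0,0]}}

```text
time_s: 14.05
tool_pos: [0.5939, -0.0743, -0.001]
tool_rot: [0.001, 0.641, 0.767, -0.0]
ft_force: [1.0, -4.7, 2.4]
gripper_width: 0.0428
```

```bash
python3 -c "from h import *;st();row(names=['scene'])"
```

```text
t 14.05 stop xy mm [   8. -162.] world [ 0.5939 -0.0743 -0.001 ] yaw_y 10.22 tz [ 0.001 -0.001 -1.   ] F uvz [ 0.2 -4.8  2.4] w 0.0428 q7 0.58
scene roller mm [   5.6 -125.4] [183.  33.] 0.4 ztop 0.0519
scene roller mm [ 11.3 -75.5] [182.  33.] 0.5 ztop 0.0517
scene roller mm [ -5.8 -24.8] [183.  33.] 0.7 ztop 0.0519
```

{"op": "jog_arm", "data": {"linear": [[-1,0,0],[-2,0,0],[-5,0,0],[-12,0,0],[-20,0,0],[-20,0,-10],[-20,2,-20],[-30,4,-30],[-40,4,-20],[-40,4,-5],[0,0,0],[0,0,0]], "roll": [0,0,0,0,0,0,0,0,0,0,0,0], "hand": [0,0,0,0,0,-1,-1,-1,-1,-1,-1,-1]}}

```text
time_s: 15.1
tool_pos: [0.6396, -0.2594, 0.0822]
tool_rot: [0.001, 0.643, 0.766, -0.001]
ft_force: [0.0, 1.9, -0.6]
gripper_width: 0.0854
```

{"op": "jog_arm", "data": {"linear": [[0,0,0],[0,0,0],[0,0,0],[0,0,0],[0,0,0],[0,0,0],[0,0,0],[0,0,0],[0,0,0],[0,0,0],[0,0,0],[0,0,0],[0,0,0]], "roll": [-0.118,-0.118,-0.118,-0.118,-0.118,-0.118,-0.118,-0.118,-0.118,-0.118,-0.118,-0.118,0], "hand": [-1,-1,-1,-1,-1,-1,-1,-1,-1,-1,-1,-1,-1]}}

```text
time_s: 16.18
tool_pos: [0.6396, -0.2527, 0.0808]
tool_rot: [-0.001, -0.014, 1.0, 0.001]
ft_force: [-0.3, -0.3, -0.3]
gripper_width: 0.0854
```

```bash
python3 -c "from h import *;st();row(names=['scene'])"
```

```text
t 16.18 stop xy mm [  21.4 -345.7] world [ 0.6396 -0.2527  0.0808] yaw_y 91.63 tz [-0.002  0.003 -1.   ] F uvz [-0.4 -0.2 -0.3] w 0.0854 q7 1.82
scene roller mm [   7.9 -125.3] [ 34. 180.] 89.9 ztop 0.0522
scene roller mm [ 12.  -75.4] [ 33. 181.] 89.8 ztop 0.0522
scene roller mm [ -5.5 -24.9] [182.  33.] 1.1 ztop 0.0519
```

{"op": "jog_arm", "data": {"linear": [[-1,-5,0],[0,0,10],[0,0,20],[0,0,20],[0,0,15],[0,0,10],[0,0,5],[0,0,3],[0,0,0],[0,0,0]], "roll": [0,0,0,0,0,0,0,0,0,0], "hand": [-1,-1,-1,-1,-1,-1,-1,-1,-1,-1]}}

```text
time_s: 17.07
tool_pos: [0.642, -0.2596, -0.0007]
tool_rot: [0.001, -0.012, 1.0, -0.0]
ft_force: [-0.3, 0.6, 0.8]
gripper_width: 0.0853
```

```bash
python3 -c "from h import *;st()"
```

```text
t 17.07 stop xy mm [  22.6 -352.8] world [ 0.642  -0.2596 -0.0007] yaw_y 91.38 tz [ 0.001 -0.    -1.   ] F uvz [-0.2  0.7  0.8] w 0.0853 q7 1.82
```

{"op": "jog_arm", "data": {"linear": [[0,0,0],[0,0,0],[0,0,0],[0,0,0],[0,0,0],[0,0,0],[0,0,0],[0,0,0]], "roll": [0,0,0,0,0,0,0,0], "hand": [1,1,1,1,1,1,1,1]}}

```text
time_s: 17.73
tool_pos: [0.642, -0.2595, -0.0006]
tool_rot: [0.001, -0.012, 1.0, -0.0]
ft_force: [-0.5, 0.3, 5.0]
gripper_width: 0.0388
```

```bash
python3 -c "from h import *;st()"
```

```text
t 17.73 stop xy mm [  22.6 -352.8] world [ 6.420e-01 -2.595e-01 -6.000e-04] yaw_y 91.38 tz [ 0.001 -0.    -1.   ] F uvz [-0.5  0.4  5. ] w 0.0388 q7 1.82
```

{"op": "jog_arm", "data": {"linear": [[0,0,-3],[0,0,-7],[0,0,-10],[0,0,0],[0,0,0],[0,0,0],[0,0,0],[0,0,0],[0,0,0],[0,0,0],[0,0,0],[0,0,0],[0,0,0],[0,0,0],[0,0,0],[0,0,0],[0,0,0]], "roll": [0,0,0,0.118,0.118,0.118,0.118,0.118,0.118,0.118,0.118,0.118,0.118,0.118,0.118,0,0], "hand": [1,1,1,1,1,1,1,1,1,1,1,1,1,1,1,1,1]}}

```text
time_s: 19.15
tool_pos: [0.6416, -0.259, 0.019]
tool_rot: [-0.0, 0.64, 0.769, 0.0]
ft_force: [1.1, 0.3, -1.4]
gripper_width: 0.039
```

```bash
cat >> h.py <<'E'
def chocks(name=None):
    for cam in ('top','scene'):
        p,d=shot(cam,name and cam+name); W=cloud(d,cam)
        S=np.dstack([np.einsum('ij,rcj->rci',U,W[...,:2]-O),W[...,2]])*1000
        hsv=cv2.cvtColor(p,cv2.COLOR_RGB2HSV)
        m=np.isfinite(S[...,2])&(S[...,2]>12)&(S[...,2]<75)&(abs(S[...,0]+20)<190)&(S[...,1]>-400)&(S[...,1]<-130)&(hsv[...,1]>110)&(hsv[...,0]<20)
        k,L,t,c=cv2.connectedComponentsWithStats(m.astype(np.uint8),connectivity=8)
        for i in range(1,k):
            if t[i,4]<40: continue
            q=S[L==i]; h=q[q[:,2]>np.percentile(q[:,2],95)-6]; r=cv2.minAreaRect(q[:,:2].astype(np.float32)); r2=cv2.minAreaRect(h[:,:2].astype(np.float32))
            print(cam,'chock',len(q),'all',np.round(r[0],1),np.round(r[1],1),round(r[2],1),'top',np.round(r2[0],1),np.round(r2[1],1),round(r2[2],1),'z',np.round(np.percentile(q[:,2],[2,95])),'y',np.round(np.percentile(q[:,1],[1,99])))
E
python3 -c "from h import *;st();chocks()"
```

```text
t 19.15 stop xy mm [  22.3 -352.2] world [ 0.6416 -0.259   0.019 ] yaw_y 10.47 tz [ 0.  0. -1.] F uvz [ 1.1  0.1 -1.4] w 0.039 q7 0.77
top chock 154 all [ 154.6 -235.1] [30.9 44. ] 1.1 top [ 155. -235.] [29.3 44.3] 0.3 z [14. 38.] y [-257. -213.]
top chock 67 all [  34.4 -317.9] [22.3 44.9] 36.0 top [  37.2 -332.5] [ 9.7 15.2] 0.9 z [21. 54.] y [-340. -306.]
scene chock 225 all [-169.8 -336.8] [58.4 42.1] 8.2 top [-163.7 -337.4] [45.9 39.5] 6.8 z [13. 39.] y [-356. -316.]
scene chock 358 all [  21.8 -331.7] [61.  42.9] 89.8 top [  21.9 -342.9] [43.  36.9] 2.8 z [23. 58.] y [-361. -303.]
scene chock 213 all [ 153.7 -232.5] [32.1 46.6] 1.1 top [ 154.1 -233.5] [31.7 44.5] 4.7 z [14. 39.] y [-255. -210.]
```

{"op": "jog_arm", "data": {"linear": [[30,9,0],[35,10,0],[35,10,0],[22,5.5,0],[0,0,0],[0,0,5],[0,0,5],[0,0,4],[0,0,3],[0,0,2],[0,0,1],[0,0,0],[0,0,0]], "roll": [0,0,0.004,0,0,0,0,0,0,0,0,0,0], "hand": [1,1,1,1,1,1,1,1,1,1,1,1,1]}}

```text
time_s: 20.33
tool_pos: [0.653, -0.135, -0.0006]
tool_rot: [-0.0, 0.643, 0.766, -0.001]
ft_force: [-2.6, -0.6, 5.7]
gripper_width: 0.0393
```

```bash
python3 -c "from h import *;st();chocks()"
```

```text
t 20.33 stop xy mm [  55.5 -232.2] world [ 6.53e-01 -1.35e-01 -6.00e-04] yaw_y 9.93 tz [-0.001 -0.001 -1.   ] F uvz [-2.7 -0.1  5.7] w 0.0393 q7 0.63
top chock 53 all [ 155.  -225.7] [29.4 22.6] 7.9 top [ 157.4 -220. ] [17.8 35.4] 62.7 z [12. 38.] y [-235. -213.]
top chock 248 all [-174.6 -340.8] [60.4 39.4] 6.2 top [-166.3 -339.3] [43.3 38.1] 5.1 z [13. 38.] y [-361. -320.]
scene chock 287 all [  54.8 -210.5] [43.8 49.3] 5.2 top [  54.7 -218.3] [42.1 32.6] 8.3 z [13. 38.] y [-234. -187.]
scene chock 211 all [ 155.1 -233.1] [33.3 44.5] 6.8 top [ 154.5 -233.3] [32.4 44.5] 5.4 z [16. 39.] y [-255. -210.]
```

{"op": "jog_arm", "data": {"linear": [[2,0,0],[4,0,0],[4,0,0],[4,0,0],[4,0,0],[4,0,0],[4,0,0],[4,0,0],[3,0,0],[2,0,0],[1,0,0],[0,0,0],[0,0,0]], "roll": [0,0,0,0,0,0,0,0,0,0,0,0,0], "hand": [1,1,1,1,1,1,1,1,1,1,1,1,1]}}

```text
time_s: 21.52
tool_pos: [0.6485, -0.0976, -0.0006]
tool_rot: [0.001, 0.642, 0.766, 0.0]
ft_force: [0.9, -2.1, 5.6]
gripper_width: 0.0387
```

```bash
python3 -c "from h import *;st();row(names=['scene'])"
```

```text
t 21.52 stop xy mm [  57.6 -194.6] world [ 6.485e-01 -9.760e-02 -6.000e-04] yaw_y 10.06 tz [ 0.002 -0.    -1.   ] F uvz [ 0.5 -2.2  5.6] w 0.0387 q7 0.59
scene roller mm [   8.1 -125.4] [182.  33.] 0.2 ztop 0.0520
scene roller mm [ 11.2 -75. ] [181.  34.] 0.1 ztop 0.0517
scene roller mm [ -5.3 -24.7] [181.  33.] 0.5 ztop 0.0518
```

{"op": "jog_arm", "data": {"linear": [[1,0,0],[1,0,0],[1,0,0],[0,0,0]], "roll": [0,0,0,0], "hand": [1,1,1,1]}}

```text
time_s: 21.9
tool_pos: [0.648, -0.095, -0.0006]
tool_rot: [0.001, 0.642, 0.766, 0.0]
ft_force: [1.5, -1.9, 5.1]
gripper_width: 0.0389
```

```bash
python3 -c "from h import *;st();row(names=['scene'])"
```

```text
t 21.9 stop xy mm [  57.6 -191.9] world [ 6.48e-01 -9.50e-02 -6.00e-04] yaw_y 10.05 tz [ 0.002 -0.001 -1.   ] F uvz [ 1.1 -2.1  5.1] w 0.0389 q7 0.59
scene roller mm [   7.4 -125.4] [181.  33.] 0.5 ztop 0.0518
scene roller mm [ 12.  -75.3] [181.  32.] 0.4 ztop 0.0517
scene roller mm [ -5.3 -24.9] [182.  32.] 0.6 ztop 0.0517
```

{"op": "jog_arm", "data": {"linear": [[1,0,0],[1,0,0],[0,0,0]], "roll": [0,0,0], "hand": [1,1,1]}}

```text
time_s: 22.2
tool_pos: [0.6478, -0.0937, -0.0006]
tool_rot: [0.002, 0.643, 0.766, 0.0]
ft_force: [1.7, -3.1, 4.7]
gripper_width: 0.0393
```

{"op": "jog_arm", "data": {"linear": [[1,0,0],[0,0,0]], "roll": [0,0], "hand": [1,1]}}

```text
time_s: 22.37
tool_pos: [0.6477, -0.0937, -0.0005]
tool_rot: [0.002, 0.643, 0.766, -0.0]
ft_force: [1.5, -5.0, 4.3]
gripper_width: 0.0391
```

{"op": "jog_arm", "data": {"linear": [[1,0,0],[0,0,0]], "roll": [0,0], "hand": [1,1]}}

```text
time_s: 22.53
tool_pos: [0.6477, -0.0933, -0.0005]
tool_rot: [0.003, 0.643, 0.766, -0.0]
ft_force: [1.3, -5.7, 4.7]
gripper_width: 0.0392
```

```bash
python3 -c "from h import *;st();row(names=['scene'])"
```

```text
t 22.53 stop xy mm [  57.6 -190.2] world [ 6.477e-01 -9.330e-02 -5.000e-04] yaw_y 9.99 tz [ 0.003 -0.004 -1.   ] F uvz [ 0.3 -5.8  4.7] w 0.0392 q7 0.58
scene roller mm [   7.9 -124.8] [ 33. 183.] 89.6 ztop 0.0520
scene roller mm [ 10.9 -74.5] [183.  33.] 0.5 ztop 0.0520
scene roller mm [ -5.6 -25.2] [182.  33.] 1.4 ztop 0.0519
```

{"op": "jog_arm", "data": {"linear": [[0.7,0,0],[0,0,0],[0,0,0],[0,0,0]], "roll": [0,0,0,0], "hand": [1,1,1,1]}}

```text
time_s: 22.92
tool_pos: [0.6477, -0.0928, -0.0005]
tool_rot: [0.003, 0.643, 0.766, -0.0]
ft_force: [1.7, -6.8, 4.3]
gripper_width: 0.0389
```

{"op": "jog_arm", "data": {"linear": [[0,0,0],[0,0,0],[0,0,0],[0,0,0],[0,0,0],[0,0,0],[0,0,0]], "roll": [0,0,0,0,0,0,0], "hand": [-0.5,-0.5,-1,-1,-1,-1,-1]}}

```text
time_s: 23.5
tool_pos: [0.646, -0.0899, -0.0015]
tool_rot: [-0.0, 0.643, 0.766, -0.0]
ft_force: [0.0, -0.1, -0.5]
gripper_width: 0.0854
```

{"op": "jog_arm", "data": {"linear": [[0,0,-5],[0,0,-15],[0,0,-25],[-20,0,-30],[-40,-30,0],[-40,-5,0],[0,0,0]], "roll": [0,0,0,0,0,0,0], "hand": [-1,-1,-1,-1,-1,-1,-1]}}

```text
time_s: 24.08
tool_pos: [0.6315, -0.2006, 0.0771]
tool_rot: [0.005, 0.647, 0.763, -0.003]
ft_force: [0.1, -1.5, 1.6]
gripper_width: 0.085
```

```bash
python3 -c "from h import *;st();row(names=['scene']);chocks()"
```

```text
t 24.08 stop xy mm [  22.7 -292.9] world [ 0.6315 -0.2006  0.0771] yaw_y 9.38 tz [ 0.003 -0.011 -1.   ] F uvz [-0.1 -1.5  1.6] w 0.085 q7 0.69
scene roller mm [   6.7 -125.3] [182.  32.] 0.4 ztop 0.0522
scene roller mm [ 10.3 -75.1] [ 33. 183.] 89.9 ztop 0.0518
scene roller mm [ -5.4 -24.3] [184.  32.] 0.8 ztop 0.0518
top chock 154 all [ 155.6 -235.9] [32.5 43.3] 6.1 top [ 156.5 -236.3] [32.4 42.9] 8.4 z [14. 39.] y [-257. -213.]
top chock 239 all [  57.9 -179.9] [40.1 55.6] 0.5 top [  58.  -187.3] [41.3 39.4] 89.2 z [15. 38.] y [-208. -153.]
top chock 251 all [-174.6 -340.6] [60.5 39. ] 7.2 top [-165.8 -340. ] [42.7 38.3] 4.0 z [13. 38.] y [-360. -320.]
scene chock 178 all [-172.7 -333.3] [60.7 33.2] 6.3 top [-165.1 -333.1] [44. 32.] 6.5 z [13. 39.] y [-348. -315.]
scene chock 374 all [  56.8 -180.7] [43.2 54. ] 0.2 top [  56.9 -184.2] [41.3 47. ] 0.5 z [14. 38.] y [-206. -155.]
scene chock 215 all [ 154.2 -233. ] [32.9 47.1] 3.1 top [ 153.5 -233.6] [32.3 46.5] 0.3 z [16. 39.] y [-255. -210.]
```

{"op": "jog_arm", "data": {"linear": [[-8,-25,0],[-8,-35,0],[-8,-35,0],[-8,-35,0],[-8,-35,0],[-8,-21,0],[0,0,0]], "roll": [0,0,0,0,0,0,0], "hand": [-1,-1,-1,-1,-1,-1,-1]}}

```text
time_s: 24.82
tool_pos: [0.4531, -0.2686, 0.0743]
tool_rot: [-0.001, 0.645, 0.765, -0.001]
ft_force: [0.4, -0.0, 0.5]
gripper_width: 0.0853
```

{"op": "jog_arm", "data": {"linear": [[0,0,0],[0,0,0],[0,0,0],[0,0,0],[0,0,0],[0,0,0],[0,0,0],[0,0,0],[0,0,0],[0,0,0],[0,0,0],[0,0,0],[0,0,0],[0,0,0],[0,0,0],[0,0,0]], "roll": [-0.1205,-0.1205,-0.1205,-0.1205,-0.1205,-0.1205,-0.1205,-0.1205,-0.1205,-0.1205,-0.1205,-0.1205,-0.1205,-0.1205,0,0], "hand": [-1,-1,-1,-1,-1,-1,-1,-1,-1,-1,-1,-1,-1,-1,-1,-1]}}

```text
time_s: 26.15
tool_pos: [0.4592, -0.2658, 0.074]
tool_rot: [0.0, -0.144, 0.99, 0.0]
ft_force: [0.8, -0.3, -0.0]
gripper_width: 0.0856
```

```bash
python3 -c "from h import *;st()"
```

```text
t 26.15 stop xy mm [-158.5 -326.6] world [ 0.4592 -0.2658  0.074 ] yaw_y 106.60 tz [ 0.001  0.001 -1.   ] F uvz [ 0.7 -0.5 -0. ] w 0.0856 q7 2.05
```

{"op": "jog_arm", "data": {"linear": [[6.3,-11.4,0],[0,0,5],[0,0,15],[0,0,20],[0,0,15],[0,0,10],[0,0,6],[0,0,3],[0,0,0],[0,0,0]], "roll": [0,0,0,0,0,0,0,0,0,0], "hand": [-1,-1,-1,-1,-1,-1,-1,-1,-1,-1]}}

```text
time_s: 26.98
tool_pos: [0.4557, -0.2797, 0.0001]
tool_rot: [0.0, -0.145, 0.989, -0.0]
ft_force: [0.0, 0.4, -0.1]
gripper_width: 0.0855
```

{"op": "jog_arm", "data": {"linear": [[0,0,0],[0,0,0],[0,0,0],[0,0,0],[0,0,0],[0,0,0],[0,0,0],[0,0,0]], "roll": [0,0,0,0,0,0,0,0], "hand": [1,1,1,1,1,1,1,1]}}

```text
time_s: 27.65
tool_pos: [0.4556, -0.2799, 0.0003]
tool_rot: [0.0, -0.145, 0.989, -0.0]
ft_force: [-0.9, 0.0, 6.3]
gripper_width: 0.0391
```

{"op": "jog_arm", "data": {"linear": [[0,0,-3],[0,0,-7],[0,0,-10],[0,0,0],[0,0,0],[0,0,0],[0,0,0],[0,0,0],[0,0,0],[0,0,0],[0,0,0],[0,0,0],[0,0,0],[0,0,0],[0,0,0],[0,0,0],[0,0,0],[0,0,0],[0,0,0]], "roll": [0,0,0,0.1202,0.1202,0.1202,0.1202,0.1202,0.1202,0.1202,0.1202,0.1202,0.1202,0.1202,0.1202,0.1202,0.1202,0,0], "hand": [1,1,1,1,1,1,1,1,1,1,1,1,1,1,1,1,1,1,1]}}

```text
time_s: 29.23
tool_pos: [0.4556, -0.2793, 0.0201]
tool_rot: [0.0, 0.64, 0.769, 0.0]
ft_force: [0.6, -0.2, -2.1]
gripper_width: 0.0391
```

```bash
python3 -c "from h import *;st();chocks('5.png');row(names=['scene'])"
```

```text
t 29.23 stop xy mm [-164.4 -339.3] world [ 0.4556 -0.2793  0.0201] yaw_y 10.48 tz [ 0.001  0.    -1.   ] F uvz [ 0.5 -0.3 -2.1] w 0.0391 q7 1.02
top chock 154 all [ 154.4 -235.5] [30.5 43.2] 3.0 top [ 155.4 -236.4] [29.6 42.1] 6.8 z [14. 39.] y [-257. -214.]
top chock 241 all [  58.  -179.9] [40.1 55.9] 0.7 top [  58.1 -180. ] [56.6 39. ] 89.1 z [15. 38.] y [-208. -153.]
top chock 164 all [-164.  -313.1] [38.7 35. ] 0.7 top [-163.9 -322.9] [38.7 15.4] 0.9 z [22. 56.] y [-330. -296.]
scene chock 266 all [-157.6 -325.6] [66.9 56.5] 85.0 top [-157.8 -333.5] [40.8 56.8] 80.5 z [22. 58.] y [-357. -293.]
scene chock 375 all [  57.9 -180.2] [54.7 42.8] 89.3 top [  57.6 -185. ] [45.6 42.1] 88.4 z [13. 39.] y [-206. -154.]
scene chock 216 all [ 155.8 -233.4] [33.8 44.8] 7.7 top [ 153.9 -233.4] [47.  31.9] 89.9 z [16. 39.] y [-255. -210.]
scene roller mm [   7.1 -124.8] [182.  32.] 0.5 ztop 0.0519
scene roller mm [ 10.7 -74.3] [182.  33.] 0.7 ztop 0.0518
scene roller mm [ -6. -25.] [181.  31.] 0.9 ztop 0.0518
```

{"op": "jog_arm", "data": {"linear": [[20,25,0],[30,30,0],[30,30,0],[29,24,0],[0,0,0],[0,0,5],[0,0,5],[0,0,4],[0,0,3],[0,0,2],[0,0,1],[0,0,0],[0,0,0]], "roll": [0,0,0.003,0,0,0,0,0,0,0,0,0,0], "hand": [1,1,1,1,1,1,1,1,1,1,1,1,1]}}

```text
time_s: 30.47
tool_pos: [0.5412, -0.1559, 0.0003]
tool_rot: [-0.0, 0.643, 0.766, -0.0]
ft_force: [-2.9, -1.4, 5.5]
gripper_width: 0.0394
```

{"op": "jog_arm", "data": {"linear": [[2,0,0],[4,0,0],[4,0,0],[4,0,0],[4,0,0],[4,0,0],[4,0,0],[4,0,0],[3,0,0],[1,0,0],[0,0,0],[0,0,0]], "roll": [0,0,0,0,0,0,0,0,0,0,0,0], "hand": [1,1,1,1,1,1,1,1,1,1,1,1]}}

```text
time_s: 31.47
tool_pos: [0.5375, -0.1209, 0.0003]
tool_rot: [0.001, 0.642, 0.767, 0.0]
ft_force: [0.6, -1.8, 6.4]
gripper_width: 0.0389
```

```bash
python3 -c "from h import *;st();chocks();row(names=['scene'])"
```

```text
t 31.47 stop xy mm [ -55.8 -197.9] world [ 5.375e-01 -1.209e-01  3.000e-04] yaw_y 10.11 tz [ 0.002 -0.001 -1.   ] F uvz [ 0.3 -1.8  6.4] w 0.0389 q7 0.77
top chock 155 all [ 155.6 -236. ] [31.4 44. ] 5.5 top [ 155.2 -235.6] [30.7 44.2] 3.7 z [14. 38.] y [-257. -213.]
top chock 239 all [  58.  -180.1] [56.4 40.4] 88.9 top [  57.9 -179.7] [39.3 55.9] 0.9 z [15. 37.] y [-208. -153.]
scene chock 210 all [ -49.3 -174.5] [66.9 41.6] 11.6 top [ -47.5 -176.8] [74.9 27. ] 27.8 z [13. 38.] y [-198. -158.]
scene chock 376 all [  56.9 -180.5] [53.  44.2] 88.2 top [  56.9 -184.5] [45.  42.9] 85.8 z [13. 39.] y [-206. -155.]
scene chock 218 all [ 156.4 -233.1] [33.2 44.8] 7.7 top [ 156.1 -233.4] [32.2 44.3] 7.6 z [13. 39.] y [-255. -210.]
scene roller mm [   7.5 -124.7] [181.  33.] 0.4 ztop 0.0519
scene roller mm [ 10.9 -74.5] [182.  33.] 0.5 ztop 0.0520
scene roller mm [ -5.7 -24.8] [182.  32.] 0.5 ztop 0.0515
```

{"op": "jog_arm", "data": {"linear": [[2,0,0],[2,0,0],[2,0,0],[1,0,0],[0,0,0]], "roll": [0,0,0,0,0], "hand": [1,1,1,1,1]}}

```text
time_s: 32.03
tool_pos: [0.5363, -0.1143, 0.0003]
tool_rot: [0.001, 0.642, 0.767, 0.0]
ft_force: [0.1, -1.7, 6.0]
gripper_width: 0.0389
```

{"op": "jog_arm", "data": {"linear": [[1,0,0],[1,0,0],[0,0,0]], "roll": [0,0,0], "hand": [1,1,1]}}

```text
time_s: 32.28
tool_pos: [0.536, -0.1125, 0.0003]
tool_rot: [0.001, 0.642, 0.767, 0.0]
ft_force: [0.6, -2.3, 5.7]
gripper_width: 0.0389
```

```bash
python3 -c "from h import *;st();row(names=['scene'])"
```

```text
t 32.28 stop xy mm [ -55.7 -189.3] world [ 5.360e-01 -1.125e-01  3.000e-04] yaw_y 10.09 tz [ 0.003 -0.001 -1.   ] F uvz [ 0.1 -2.3  5.7] w 0.0389 q7 0.76
scene roller mm [   6.  -123.7] [184.  34.] 0.7 ztop 0.0521
scene roller mm [ 11.2 -74.1] [181.  35.] 0.8 ztop 0.0517
scene roller mm [ -6.5 -25. ] [182.  32.] 1.1 ztop 0.0518
```

{"op": "jog_arm", "data": {"linear": [[1,0,0],[1,0,0],[0,0,0]], "roll": [0,0,0], "hand": [1,1,1]}}

```text
time_s: 32.58
tool_pos: [0.5357, -0.1109, 0.0003]
tool_rot: [0.002, 0.642, 0.766, 0.0]
ft_force: [0.1, -3.0, 5.8]
gripper_width: 0.0387
```

{"op": "jog_arm", "data": {"linear": [[1,0,0],[0,0,0]], "roll": [0,0], "hand": [1,1]}}

```text
time_s: 32.75
tool_pos: [0.5357, -0.1108, 0.0003]
tool_rot: [0.002, 0.642, 0.766, -0.0]
ft_force: [0.8, -4.3, 5.1]
gripper_width: 0.0388
```

```bash
python3 -c "from h import *;st();row(names=['scene'])"
```

```text
t 32.75 stop xy mm [ -55.7 -187.6] world [ 5.357e-01 -1.108e-01  3.000e-04] yaw_y 10.05 tz [ 0.003 -0.003 -1.   ] F uvz [-0.  -4.4  5.1] w 0.0388 q7 0.76
scene roller mm [   7.2 -124.2] [183.  34.] 0.3 ztop 0.0520
scene roller mm [ 10.8 -74.6] [182.  33.] 0.3 ztop 0.0521
scene roller mm [ -6.  -24.6] [183.  33.] 1.1 ztop 0.0520
```

{"op": "jog_arm", "data": {"linear": [[1,0,0],[0,0,0],[0,0,0]], "roll": [0,0,0], "hand": [1,1,1]}}

```text
time_s: 33.05
tool_pos: [0.5356, -0.1103, 0.0004]
tool_rot: [0.002, 0.643, 0.766, -0.0]
ft_force: [1.5, -5.9, 5.0]
gripper_width: 0.0389
```

{"op": "jog_arm", "data": {"linear": [[0.8,0,0],[0,0,0],[0,0,0],[0,0,0]], "roll": [0,0,0,0], "hand": [1,1,1,1]}}

```text
time_s: 33.38
tool_pos: [0.5355, -0.1097, 0.0004]
tool_rot: [0.003, 0.643, 0.766, -0.0]
ft_force: [1.1, -6.0, 5.0]
gripper_width: 0.0391
```

```bash
python3 -c "from h import *;st();row(names=['scene']);chocks()"
```

```text
t 33.38 stop xy mm [ -55.7 -186.5] world [ 5.355e-01 -1.097e-01  4.000e-04] yaw_y 10.02 tz [ 0.004 -0.004 -1.   ] F uvz [ 0.  -6.1  5. ] w 0.0391 q7 0.75
scene roller mm [   7.7 -124.3] [184.  34.] 0.0 ztop 0.0523
scene roller mm [ 11.4 -73.6] [182.  32.] 0.7 ztop 0.0519
scene roller mm [ -5.3 -22.8] [181.  35.] 0.8 ztop 0.0518
top chock 154 all [ 155.8 -236.2] [31.4 42.9] 7.4 top [ 155.4 -236.1] [30.  42.4] 4.3 z [14. 38.] y [-257. -214.]
top chock 226 all [  58.1 -179.6] [56.1 39.5] 89.6 top [  58.  -187.6] [39.8 39.1] 87.8 z [15. 38.] y [-207. -152.]
scene chock 170 all [ -52.8 -167.8] [50.7 33.7] 12.1 top [ -52.2 -168. ] [54.8 25.1] 22.2 z [14. 39.] y [-186. -154.]
scene chock 372 all [  58.  -177.1] [43.5 60.4] 2.8 top [  57.6 -177.1] [42.7 60.4] 2.8 z [14. 38.] y [-206. -154.]
scene chock 213 all [ 153.8 -232.5] [32.4 46.3] 0.7 top [ 153.9 -233.2] [32.3 44.9] 2.1 z [15. 39.] y [-254. -210.]
```

Solid at 6 N with the rollers flat. Now I release and retreat.

{"op": "jog_arm", "data": {"linear": [[0,0,0],[0,0,0],[0,0,0],[0,0,0],[0,0,0],[0,0,0],[0,0,0]], "roll": [0,0,0,0,0,0,0], "hand": [-0.5,-0.5,-1,-1,-1,-1,-1]}}

```text
time_s: 34.12
tool_pos: [0.5338, -0.107, -0.0004]
tool_rot: [-0.0, 0.642, 0.767, 0.0]
ft_force: [0.0, -0.2, 0.4]
gripper_width: 0.0855
```

{"op": "jog_arm", "data": {"linear": [[0,0,-5],[0,0,-15],[0,0,-25],[-20,0,-30],[-30,0,-30],[-40,-20,-20],[-40,-20,0],[-40,-20,0],[0,0,0],[0,0,0]], "roll": [0,0,0,0,0,0,0,0,0,0], "hand": [-1,-1,-1,-1,-1,-1,-1,-1,-1,-1]}}

```text
time_s: 34.95
tool_pos: [0.5064, -0.2762, 0.1219]
tool_rot: [0.001, 0.645, 0.764, -0.001]
ft_force: [0.6, 2.1, -0.4]
gripper_width: 0.0852
```

```bash
python3 -c "
from h import *
st();row('6.png');chocks()
a=cv2.imread('pics/scene6.png')[130:300,120:340]; cv2.imwrite('pics/v6.png',cv2.resize(a,(776,600),interpolation=cv2.INTER_CUBIC))"
```

```text
t 34.95 stop xy mm [-113.8 -345.2] world [ 0.5064 -0.2762  0.1219] yaw_y 9.70 tz [ 0.    -0.002 -1.   ] F uvz [ 1.   2.  -0.4] w 0.0852 q7 0.93
top roller mm [   8.8 -128.5] [ 32. 180.] 89.1 ztop 0.0522
top roller mm [ 12.9 -77. ] [ 31. 180.] 90.0 ztop 0.0516
top roller mm [ -4.6 -27.1] [178.  32.] 0.0 ztop 0.0519
scene roller mm [   7.2 -124.6] [181.  33.] 0.1 ztop 0.0521
scene roller mm [ 10.8 -73. ] [ 36. 182.] 89.1 ztop 0.0521
scene roller mm [ -6.4 -23.9] [182.  33.] 0.6 ztop 0.0517
top chock 152 all [ 155.  -235.7] [30.5 43.5] 4.5 top [ 155. -236.] [30.4 42.9] 4.5 z [16. 38.] y [-257. -213.]
top chock 243 all [  58.  -179.7] [39.6 56.7] 0.9 top [  58.  -179.9] [39.5 56.2] 0.1 z [15. 38.] y [-208. -152.]
top chock 233 all [ -55.5 -179.5] [55.9 38.8] 89.3 top [ -55.5 -186.3] [42.3 38.7] 89.3 z [17. 38.] y [-207. -152.]
scene chock 311 all [ -56.  -177.1] [43.5 59.4] 0.1 top [ -56.3 -176.9] [60.6 41.4] 88.0 z [14. 38.] y [-206. -154.]
scene chock 374 all [  66.2 -177.2] [61.3 59.6] 0.1 top [  66.1 -176.8] [60.  60.3] 89.0 z [14. 38.] y [-206. -155.]
scene chock 211 all [ 155.9 -232.7] [32.3 44.8] 8.1 top [ 156.4 -232.7] [32.2 44.4] 9.8 z [16. 39.] y [-255. -210.]
```

View pics/v6.png

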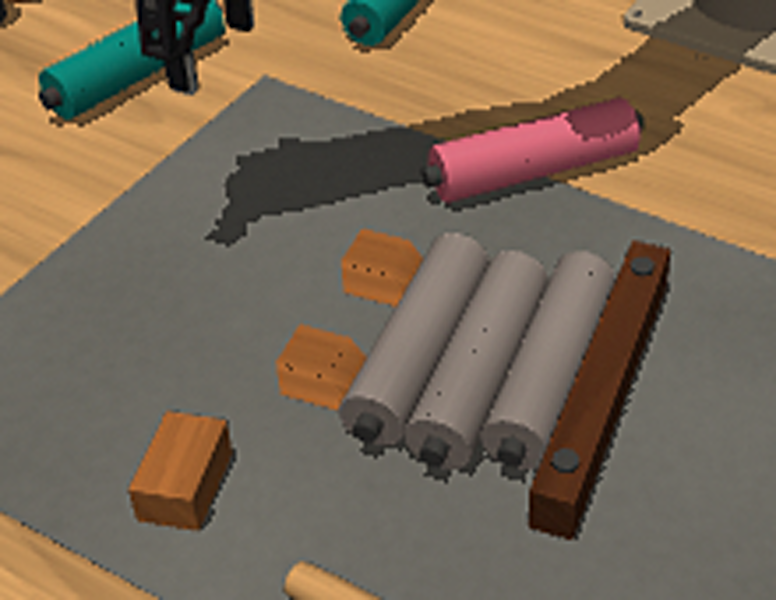

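The picture shows the row closed against the stop with no visible gaps. Both chocks are flat under roller c, at crop pixels (380,268) and (322,368), and the arm is clear. Handing in.

{"op": "jog_arm", "data": {"linear": [[0,0,0],[0,0,0],[0,0,0]], "roll": [0,0,0], "hand": [-1,-1,-1]}}

```text
time_s: 35.4
tool_pos: [0.5086, -0.2713, 0.1211]
tool_rot: [-0.0, 0.642, 0.767, 0.0]
ft_force: [-0.5, 0.8, 0.2]
gripper_width: 0.0853
```

```bash
python3 -c "
from h import *
row(names=['top']);print(manip.close_job())"
```

```text
top roller mm [   8.4 -128.3] [179.  32.] 1.2 ztop 0.0516
top roller mm [ 12.5 -77.2] [180.  29.] 0.6 ztop 0.0516
top roller mm [ -4.6 -27.4] [179.  33.] 1.6 ztop 0.0516
the job is handed in; nothing more can be done
None
```

The three steel rollers are closed up against the stop, and both wedges are pressed in under the outermost roller, one towards each end. I handed the job in at about 35 s; it gave no verdict.

**Pressing:** I felt the row go solid each time, at a total push of about 6–7 N per chock. About 2 N of that was the chock dragging on the bench. No roller rose visibly.

**Last checks:**

| Item | Top camera | Scene camera |
|---|---|---|
| Roller axes from the stop face (mm) | 27, 77, 128 | 24, 73, 125 |
| Roller skew | under 2° | under 2° |
| Chock positions along the stop (mm) | +58 and −56 | −56; +58 just before the last release |

- **Chocks:** both lie flat and square. Their heels are about 207 mm from the face, which puts the toes at about 140 mm, inside the 143.5 mm limit.
- **Bystanders:** the block stayed put by camera. I never went near the mallet, spool or tin, and did not re-measure them.

**Problems and disagreements:**
- **Fingertip height:** the tips sat about 11–22 mm above the reported tool point, where the description puts them ahead of it. Because of this my first push slid over the top of roller c with about 6 N on it, until I measured the real height.
- **Camera offset:** the two cameras differ by about 3–4 mm in the direction towards the stop. The top camera's readings for rollers a (27.4) and c (128.3) are within the limits of 28 and 130, but only just.
- **Scene camera at the end:** it read the +58 mm chock as +66 mm after the last release. I discounted that because its fitted outline had grown to 61 x 60 mm, larger than the chock.

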